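# Pull out the cereal dispenser and hold its flip-top half open

### The job

Take the post handle of the cedar pull-out tray and pull it all the way out, so that the black cereal dispenser comes out from under the shelf board with its flap still shut. Then lift the dispenser's spring-shut flip-top flap by the bar at its front to half open, 45 degrees, and finish holding it still there with the gripper: do not let go. Leave everything else on the table where it is.

Things in the scene. Friction and masses are not known exactly. Their poses are not given: they have to be found in the camera images.
- tray_handle (a point): Grip point of the upright wooden post handle at the front of the cedar pull-out tray: 62 mm above the table on the post's centre line. The post is 18 mm thick (x), 26 mm wide (y), from the tray top at 20 mm to 73 mm above the table. Axes: z up, y across the tray; the tray is pulled out along this frame's -x, roughly towards the robot. The tray is 120 mm wide.
- tray (a joint): How far the tray is pulled out (m): 0 = fully in, 0.12 = fully out against its stop. It runs straight between runners and stays where it is left; about 2.5 N of friction resists.
- unit: Fixed cedar shelf unit over the tray. Origin on the table, below the tray handle's place when fully in; x points to the rear along the tray, y across, z up. Its shelf board (560 mm wide, underside 225 mm, top 245 mm above the table) reaches from 105 to 305 mm behind the origin, on end panels 250 mm either side.
- dispenser (a point): Black cereal dispenser fixed in the tray, 90 mm deep (x), 110 mm wide, 145 mm high; its top is 165 mm above the table and its front wall 133 mm behind the tray's handle. This point is the middle of its front wall's top edge, on the tray's centre line. With the tray fully out its rear is just (2 mm) in front of the shelf board's edge.
- flap_bar (a point): Centre of the black grip bar of the dispenser's flip-top flap: a cylinder 16 mm in diameter, 30 mm long along y (across the tray), on a tongue 18 mm wide, 6 mm thick. Shut, it is 38 mm in front of the dispenser's front wall and 170 mm above the table. With the tray out it is free from above. Pinched by its two ends it turns between the fingers as the flap swings.
- flap (a joint): Opening angle of the flap (rad): 0 = shut flat, 0.785 = 45 degrees, 1.4 = stop. A black plate 95 x 112 x 6 mm hinged along y at the dispenser's top rear edge; shut, the hinge line is 128 mm behind the bar's centre and 4 mm lower. The bar rises and swings back. A spring and its weight (about 60 g) shut it, with about 1 to 1.5 N at the bar, if let go.
- peanut_butter: Bystander, leave alone: closed peanut butter jar, 76 mm diameter, 110 mm tall; origin at the centre of its underside.
- sugar_bowl: Bystander, leave alone: white ceramic sugar bowl with its lid on, 92 mm diameter, 98 mm tall; origin at the centre of its underside.
- food_can: Bystander, leave alone: food can, 74 mm diameter, 100 mm tall; origin at the centre of its underside.
- mug: Bystander, leave alone: ceramic mug, 80 mm diameter, 90 mm tall; origin at the centre of its underside.
- low_tin: Bystander, leave alone: flat tin, 72 mm diameter, 50 mm tall, beside the tray under the shelf board; origin at the centre of its underside.
- spice_jar: Bystander, leave alone: spice jar, 48 mm diameter, 90 mm tall, beside the tray under the shelf board; origin at the centre of its underside.
- pot_scraper: Bystander, leave alone: flat bamboo pot scraper, 112 x 55 x 8 mm, lying on the table; origin at the centre of its underside.
- scoop: Bystander, leave alone: stainless steel ice cream scoop, about 205 mm long, 26 mm high, lying on the table; origin at the centre of its underside.

How it is judged:
By the outcome, as a careful person would: the job done as asked, in the order asked, and still so for the second after the job is handed in, while the arm keeps its last pose, push and grip.
It also fails if it takes over 51 s, if anything falls off the work surface, if the arm or the gripper's body presses on something with over 40 N, if the wrist force passes 120 N, or if a joint passes its speed limit or range.

### The arm

A 6-joint arm with a two-finger parallel gripper is mounted at the origin on the work surface. World frame = base frame: x ahead of the robot, y to its left, z up, the work surface at z = 0. Lengths are in m, angles in rad, forces in N, time in s.
With the tool pointing down it reaches from about 0.275 to 0.775 m from the base axis. Payload 14.6 kg.
Tool frame: the origin (TCP) lies on the centre line of the jaws, within the pads' length; the fingertips stand 8 mm ahead of it and the grasp point (between the pads) lies 11 mm behind it; z points along the fingers, y is the line along which they close (so a half turn about z gives the same grasp; the last joint's range is limited). The gripper opens to 85 mm and grips with 20 to 120 N. Pads are 22 mm wide; open, the fingers measure 114 mm over their backs; the gripper's body (76 mm by 85 mm) begins 54 mm behind the grasp point. The pads swing forward as they close: fully open they stand 13 mm farther back than shut.
Start: joints at [1.064, 0.263, -0.048, 1.259, 0, 1.415], TCP at [0.181, 0.493, 0.239] pointing down, gripper open.
Joint ranges: [-2.65, 2.65], [-0.89, 1.7], [-1.18, 1.37], [-2.13, 2.11], [-1.35, 1.29], [-3.14, 3.14]. Speed limits (rad/s): [1.89, 1.89, 2.57, 2.79, 3.14, 3.14].

### API

Orientations are given as a 3x3 rotation matrix whose columns are the frame's x, y, z axes.
In Python, from workcell import sense, vision, arm gives the robot as it stands.
- The arm moves only by the tool arm_command, never from a script. Its argument "motion" is a list that holds one entry, the list of rows, each a list of 6 numbers: the shift along the tool's x, y, z scaled (see below), then the turn, a rotation vector about the tool's x, y, z scaled (see below). In form: [[[dx, dy, dz, rx, ry, rz], ...]]. A call has 1 to 12 rows; each row is the pose to reach, as a shift and turn from the pose commanded when the call began, along the tool's axes at that moment; what a row does not reach only later rows make up. The controller multiplies each number of a shift by 0.1 m and each number of a turn by 45 degrees. A row lasts 1/8 s, in which the tool goes at most 62.5 mm and 10.7 degrees, less where a joint would pass 70% of its speed; a pose out of reach is approached as far as the arm can. A call with a number of a shift or a turn outside -1 to 1 is refused whole. A call with a gripper value outside its range is refused whole. "grip" is the opening, from -1 (shut) to 1 (fully open), set as the call begins (left out, the last holds). The fingers move at their own pace and stop on an object; the grip force is fixed at half the most. Time passes only in rows, so rows that repeat a pose let the fingers close. It gives the time, the measured TCP pose, the force, the opening and the grip force at its end, in the units of the state.
- sense(): the state, without advancing time (a new reading comes with each control period).
- vision.capture(name): name is "scene" or "top" or "wrist"; returns (picture, depth): 420x560x3 uint8, red, green, blue; 420x560 float32, m along the optical axis (not along the pixel's ray), 0 where there is no reading.
- vision.calibration(name): a dict with "mtx" (3x3 intrinsics, pixels), "dist" ([k1, k2, p1, p2, k3] as OpenCV has them; the pictures are not rectified), "extrinsics" (4x4, takes a point from camera to world coordinates); the wrist camera has in their place "tool_from_camera" (4x4, takes a point from camera to tool coordinates, whose origin is the TCP and whose axes are the flange's). Camera axes: x right, y down, z forward; pixel columns grow to the right and rows downward; lengths in m; the calibration is good to about 2 mm. A picture is of the moment at which its call begins: read the wrist's pose just before it. calibration takes no time and is no camera call.
- arm.close_job(): hands the job in; it is judged then, once.
The state is a dict: "t": time; "qpos": joint angles; "qd": joint speeds; "joint_efforts": joint torques, N m; "tool_pos": TCP position; "eef_rot": TCP orientation; "wrist_force": force on the tool from outside, world axes, zero at the start; "torque": the same for the moment, N m; "finger_gap": opening from 0.0 (shut) to 1.0 (fully open); "grasp_force": force on a finger pad.
Only numpy, scipy, OpenCV 4.12 (cv2) and the standard library are available. Lean on these libraries where they do the work, as an engineer would, in place of code of your own. Each camera call takes 0.05 s, during which the arm holds its last target. There are 200 camera calls.

## Working session

There is one attempt and no reset: what is moved stays moved. The work goes in short steps, Python scripts to look and compute and a tool call to move; the robot and the scene stay as the last step left them, time stands still between calls to the robot, and variables do not carry over. Pictures are saved under pics/ and viewed, at most 10 in all, crops included, and the job is handed in when it is done.

Besides the shell and the picture viewer there is one more tool, called after "Request:" as name(argument=value, ...) on one line, values as JSON. arm_command: Moves the arm, as the interface text tells. Its arguments: {"type":"object","properties":{"motion":{"type":"array","items":{"type":"array","items":{"type":"array","items":{"type":"number"}}}},"grip":{"type":"number"}},"required":["motion"]}

```bash
mkdir -p pics; ls; python3 - <<'E'
from workcell import sense, vision
import cv2,numpy as np
s=sense();print(s)
for n in("scene","top"):
    p,d=vision.capture(n);cv2.imwrite(f"pics/{n}0.png",p[:,:,::-1]);np.savez(f"{n}0.npz",p=p,d=d)
    c=vision.calibration(n);print(n,c)
E
```

```text
pics
{'t': 0.0, 'qpos': array([ 1.06370280e+00,  2.63544919e-01, -4.89484925e-02,  1.25940424e+00,
       -3.12899637e-05,  1.41548095e+00]), 'qd': array([ 0.00092395,  0.00093747,  0.00030843,  0.00081676, -0.00045424,
        0.00040567]), 'joint_efforts': array([ 3.78732671e-03, -6.37624311e+01,  3.84565473e+01,  1.37374600e-02,
        1.53869451e-06, -1.20648383e-05]), 'tool_pos': array([0.18078427, 0.49260016, 0.23880945]), 'eef_rot': array([[-9.38761472e-01,  3.44567324e-01, -5.07492718e-04],
       [ 3.44567670e-01,  9.38760973e-01, -9.77928150e-04],
       [ 1.39452272e-04, -1.09290685e-03, -9.99999393e-01]]), 'wrist_force': array([ 1.25535341, -0.37135121, -0.40775516]), 'torque': array([-0.00569373, -0.04275521,  0.03012102]), 'grasp_force': 0.0, 'finger_gap': 1.004091244478414}
scene {'mtx': array([[430.68851528,   0.        , 271.59151935],
       [  0.        , 430.68851528, 215.22941378],
       [  0.        ,   0.        ,   1.        ]]), 'dist': array([-0.10300309,  0.        ,  0.        ,  0.        ,  0.        ]), 'extrinsics': array([[ 0.95010019, -0.22785215,  0.2130564 ,  0.33411174],
       [-0.31193782, -0.69856644,  0.64397183, -0.68462172],
       [ 0.00210368, -0.67829811, -0.73478381,  0.93101914],
       [ 0.        ,  0.        ,  0.        ,  1.        ]])}
top {'mtx': array([[388.35423551,   0.        , 278.05718505],
       [  0.        , 388.35423551, 209.00884069],
       [  0.        ,   0.        ,   1.        ]]), 'dist': array([-0.09376694,  0.        ,  0.        ,  0.        ,  0.        ]), 'extrinsics': array([[-0.02719288, -0.99661813,  0.07754258,  0.49634823],
       [-0.99933772,  0.02897937,  0.0220072 ,  0.03788299],
       [-0.02417991, -0.07689278, -0.99674612,  0.99103718],
       [ 0.        ,  0.        ,  0.        ,  1.        ]])}
```

View pics/scene0.png

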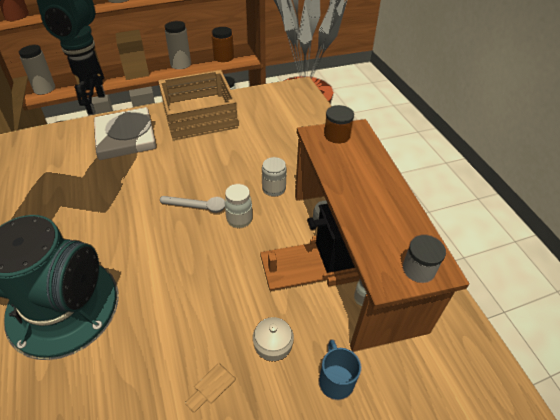

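View pics/top0.png

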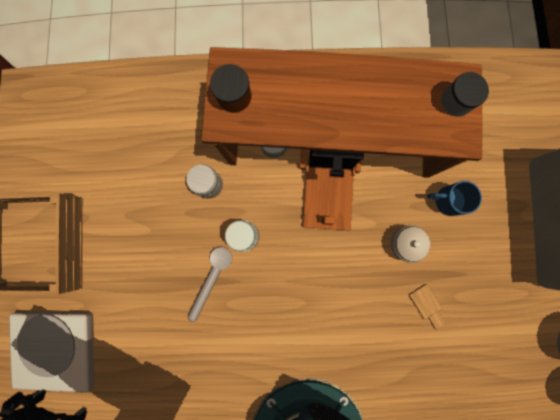

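The scene view shows the post at about (272,258) and the bar at about (313,222). In the top view the post is at (328,218), the bar at (337,168), and the board's front edge runs from (203,143) to (481,159). Next I measure these.

```bash
cat > h.py <<'E'
import numpy as np,cv2
from workcell import vision
def ray(n,uv,E=None):
    c=vision.calibration(n);E=c["extrinsics"] if E is None else E
    q=cv2.undistortPoints(np.float64(uv).reshape(-1,1,2),c["mtx"],c["dist"])[:,0]
    return E[:3,3],np.c_[q,np.ones(len(q))]@E[:3,:3].T
def onz(n,uv,z,E=None):
    o,r=ray(n,uv,E);return o+r*((z-o[2])/r[:,2])[:,None]
def cloud(n,d,E=None):
    v,u=np.mgrid[:420,:560];o,r=ray(n,np.c_[u.ravel(),v.ravel()],E)
    return (o+r*d.reshape(-1,1)).reshape(420,560,3)
E
python3 - <<'E'
from h import *
np.set_printoptions(precision=4,suppress=True)
for n in("top","scene"):
    f=np.load(n+"0.npz");d=f["d"];P=cloud(n,d);Z=P[...,2];ok=d>0
    X,Y=P[...,0],P[...,1]
    m=ok&(abs(Z-.245)<.006)&(X>.5)&(abs(Y)<.5)
    r=cv2.minAreaRect(P[m][:,:2].astype(np.float32));print(n,"board",m.sum(),np.median(Z[m]),r,cv2.boxPoints(r))
    m=ok&(abs(Z-.073)<.006)&(X>.3)&(X<.58)&(abs(Y+.07)<.08)
    print("post",m.sum(),np.median(P[m],0),P[m].min(0),P[m].max(0))
    m=ok&(abs(Z-.02)<.006)&(X>.35)&(X<.7)&(abs(Y+.07)<.12)
    r=cv2.minAreaRect(P[m][:,:2].astype(np.float32));print("tray",m.sum(),r)
    m=ok&(Z>.15)&(Z<.19)&(X>.45)&(X<.72)&(abs(Y+.07)<.1)
    print("bar/flap",m.sum(),P[m].min(0),P[m].max(0),np.argwhere(m).min(0),np.argwhere(m).max(0))
    if n=="top":
      # objects height list
      for a in range(0,1):
        m=(ok&(Z>.03)&(Z<.2)&(X>.25)&(X<.62)).astype(np.uint8)
        k,l,st,ce=cv2.connectedComponentsWithStats(m)
        for i in range(1,k):
            if st[i,4]>60:print(st[i],P[l==i].min(0),P[l==i].max(0))
E
```

```text
top board 23767 0.2447380329822585 ((0.7670225501060486, -0.08324974775314331), (0.5609240531921387, 0.20186886191368103), 84.56385803222656) [[ 0.64   -0.3529]
 [ 0.8409 -0.372 ]
 [ 0.8941  0.1864]
 [ 0.6931  0.2055]]
post 84 [ 0.5404 -0.0617  0.0724] [ 0.5309 -0.0739  0.0679] [ 0.5482 -0.0474  0.0764]
tray 2613 ((0.6058993935585022, -0.06909096240997314), (0.148616760969162, 0.17202137410640717), 84.06073760986328)
bar/flap 571 [ 0.6245 -0.1297  0.1648] [ 0.685  -0.0178  0.1802] [150 311] [177 363]
[ 534  177   26  113 2435] [ 0.3493 -0.6189  0.03  ] [ 0.6198 -0.5948  0.132 ]
[427 181  55  34 850] [ 0.5438 -0.4255  0.03  ] [ 0.62   -0.3086  0.0956]
[190 188  29  10 200] [0.6045 0.2068 0.0322] [0.62   0.2666 0.1031]
[   0  193   77  102 2886] [0.3784 0.5775 0.0301] [0.6196 0.7989 0.1153]
[322 216  13   8  95] [ 0.5309 -0.0739  0.0416] [ 0.5493 -0.0474  0.0764]
[226 219  33  33 838] [0.4708 0.1083 0.0307] [0.5464 0.1778 0.1142]
[ 391  225   39   38 1158] [ 0.4313 -0.3004  0.0302] [ 0.5216 -0.2156  0.0991]
[   9  313   80   30 2222] [0.25   0.547  0.0301] [0.3206 0.7711 0.0532]
scene board 13800 0.24608092806382037 ((0.768520712852478, -0.08581826090812683), (0.5626786351203918, 0.20268240571022034), 84.53763580322266) [[ 0.6409 -0.3562]
 [ 0.8426 -0.3755]
 [ 0.8962  0.1846]
 [ 0.6944  0.2039]]
post 67 [ 0.5393 -0.0663  0.0731] [ 0.5309 -0.079   0.0675] [ 0.5494 -0.051   0.0765]
tray 2162 ((0.6069620251655579, -0.08024659752845764), (0.1841433048248291, 0.15465278923511505), 0.1435278058052063)
bar/flap 594 [ 0.6259 -0.1364  0.1503] [ 0.6952 -0.0224  0.1814] [204 307] [244 343]
```

The tray is already about 24 mm out: the post is at (0.540, -0.063), the unit origin at (0.564, -0.065), and the unit yaw is -5.45°. I'll move above the post at the current height.

Request:
arm_command(motion=[[[-0.45,-0.34,0,0,0,-0.16],[-0.9,-0.68,0,0,0,-0.327],[-0.9,-0.68,0,0,0,-0.327]]], grip=1)

```text
t: 0.48
tool_pos: [0.2432, 0.3957, 0.2393]
eef_rot: [[-0.995, 0.096, 0.0], [0.096, 0.995, -0.001], [-0.0, -0.001, -1.0]]
wrist_force: [-0.4, -0.2, -0.4]
finger_gap: 0.999
grasp_force: 0.0
```

Request:
arm_command(motion=[[[-0.35,-0.45,0,0,0,0],[-0.7,-0.9,0,0,0,0]]])

```text
t: 0.72
tool_pos: [0.3033, 0.3014, 0.2391]
eef_rot: [[-0.996, 0.094, -0.0], [0.094, 0.996, 0.0], [0.0, 0.0, -1.0]]
wrist_force: [1.5, 0.6, -0.7]
finger_gap: 1.0
grasp_force: 0.0
```

Request:
arm_command(motion=[[[-0.35,-0.45,0,0,0,0],[-0.7,-0.9,0,0,0,0]]])

```text
t: 0.98
tool_pos: [0.3649, 0.2046, 0.2393]
eef_rot: [[-0.995, 0.095, 0.0], [0.095, 0.995, 0.0], [-0.0, 0.0, -1.0]]
wrist_force: [0.6, 0.6, -0.0]
finger_gap: 1.002
grasp_force: 0.0
```

Request:
arm_command(motion=[[[-0.35,-0.45,0,0,0,0],[-0.7,-0.9,0,0,0,0],[-0.7,-0.9,0,0,0,0]]])

```text
t: 1.35
tool_pos: [0.4272, 0.1072, 0.2389]
eef_rot: [[-0.995, 0.1, -0.0], [0.1, 0.995, -0.0], [0.0, -0.0, -1.0]]
wrist_force: [-0.6, -0.1, 1.0]
finger_gap: 1.0
grasp_force: 0.0
```

Request:
arm_command(motion=[[[-0.32,-0.4,0,0,0,0],[-0.64,-0.8,0,0,0,0]]])

```text
t: 1.6
tool_pos: [0.4821, 0.0238, 0.2393]
eef_rot: [[-0.996, 0.094, 0.0], [0.094, 0.996, 0.0], [-0.0, 0.0, -1.0]]
wrist_force: [0.2, 0.6, -0.6]
finger_gap: 1.003
grasp_force: 0.0
```

Request:
arm_command(motion=[[[-0.32,-0.4,0,0,0,0],[-0.64,-0.8,0,0,0,0],[-0.64,-0.8,0,0,0,0],[-0.64,-0.8,0,0,0,0]]])

```text
t: 2.1
tool_pos: [0.5374, -0.0608, 0.239]
eef_rot: [[-0.996, 0.095, -0.001], [0.095, 0.996, 0.001], [0.001, 0.0, -1.0]]
wrist_force: [0.4, 0.5, 0.0]
finger_gap: 0.999
grasp_force: 0.0
```

```bash
cat >> h.py <<'E'
def wrist():
    from workcell import sense
    s=sense();p,d=vision.capture("wrist");T=np.eye(4);T[:3,:3]=s["eef_rot"];T[:3,3]=s["tool_pos"]
    return s,p,d,T@vision.calibration("wrist")["tool_from_camera"]
E
python3 - <<'E'
from h import *
np.set_printoptions(precision=4,suppress=True)
s,p,d,E=wrist();print(s["tool_pos"],s["eef_rot"]);print(vision.calibration("wrist"))
cv2.imwrite("pics/w1.png",p[:,:,::-1]);np.savez("w1.npz",p=p,d=d,E=E)
P=cloud("wrist",d,E);Z=P[...,2];X,Y=P[...,0],P[...,1]
m=(d>0)&(abs(Z-.073)<.006)&(X>.48)&(X<.6)&(abs(Y+.065)<.05)
r=cv2.minAreaRect(P[m][:,:2].astype(np.float32));print(m.sum(),r,np.median(Z[m]))
m=(d>0)&(abs(Z-.02)<.005)&(X>.48)&(X<.62)&(abs(Y+.065)<.08)
print(cv2.boxPoints(cv2.minAreaRect(P[m][:,:2].astype(np.float32))))
E
```

```text
[ 0.5374 -0.0608  0.239 ] [[-0.9955  0.0947 -0.0008]
 [ 0.0947  0.9955  0.0006]
 [ 0.0009  0.0005 -1.    ]]
{'mtx': array([[359.5372,   0.    , 274.6447],
       [  0.    , 359.5372, 207.1021],
       [  0.    ,   0.    ,   1.    ]]), 'dist': array([-0.059,  0.   ,  0.   ,  0.   ,  0.   ]), 'tool_from_camera': array([[-0.0007, -0.9455, -0.3257,  0.084 ],
       [ 1.    , -0.0006, -0.0004, -0.0005],
       [ 0.0002, -0.3257,  0.9455, -0.1339],
       [ 0.    ,  0.    ,  0.    ,  1.    ]])}
575 ((0.5391448736190796, -0.06352033466100693), (0.025582825765013695, 0.01728883944451809), 85.03226470947266) 0.07193284178878179
[[ 0.5139 -0.1222]
 [ 0.6194 -0.132 ]
 [ 0.6306 -0.012 ]
 [ 0.5251 -0.0022]]
```

View pics/w1.png

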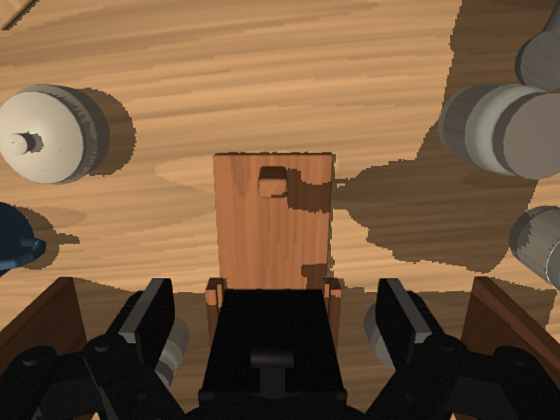

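The wrist view shows the post top at (272,180) and the bar at (272,358). The post measures (0.539, -0.0635) and matches the other views, so I descend, grip and check.

Request:
arm_command(motion=[[[-0.02,-0.025,0.5,0,0,0],[-0.02,-0.025,0.94,0,0,0]]])

```text
t: 2.4
tool_pos: [0.5391, -0.0633, 0.1445]
eef_rot: [[-0.996, 0.094, 0.001], [0.094, 0.996, -0.0], [-0.001, -0.0, -1.0]]
wrist_force: [0.6, 0.0, -0.4]
finger_gap: 0.999
grasp_force: 0.0
```

Request:
arm_command(motion=[[[0,0,0.35,0,0,0],[0,0,0.65,0,0,0],[0,0,0.85,0,0,0],[0,0,0.93,0,0,0],[0,0,0.93,0,0,0]]])

```text
t: 3.02
tool_pos: [0.5393, -0.0641, 0.0526]
eef_rot: [[-0.996, 0.094, -0.0], [0.094, 0.996, 0.0], [0.0, 0.0, -1.0]]
wrist_force: [0.0, 0.0, 0.4]
finger_gap: 1.004
grasp_force: 0.0
```

Request:
arm_command(motion=[[[0,0,0,0,0,0],[0,0,0,0,0,0],[0,0,0,0,0,0],[0,0,0,0,0,0],[0,0,0,0,0,0],[0,0,0,0,0,0],[0,0,0,0,0,0],[0,0,0,0,0,0]]], grip=-1)

```text
t: 4.03
tool_pos: [0.5399, -0.0631, 0.053]
eef_rot: [[-0.996, 0.094, 0.002], [0.094, 0.996, 0.004], [-0.001, 0.004, -1.0]]
wrist_force: [-0.1, 15.5, 11.5]
finger_gap: 0.297
grasp_force: 60.3
```

Request:
arm_command(motion=[[[0.04,0.01,0,0,0,0],[0.12,0.01,0,0,0,0],[0.22,0.01,0,0,0,0],[0.32,0.01,0,0,0,0],[0.42,0.01,0,0,0,0],[0.52,0.01,0,0,0,0],[0.62,0.01,0,0,0,0],[0.7,0.01,0,0,0,0],[0.78,0.01,0,0,0,0],[0.84,0.01,0,0,0,0],[0.88,0.01,0,0,0,0],[0.88,0.01,0,0,0,0]]])

```text
t: 5.52
tool_pos: [0.4522, -0.0548, 0.053]
eef_rot: [[-0.996, 0.094, 0.002], [0.094, 0.996, 0.002], [-0.001, 0.002, -1.0]]
wrist_force: [-1.8, 5.7, 12.7]
finger_gap: 0.293
grasp_force: 60.4
```

Request:
arm_command(motion=[[[0.02,0,0,0,0,0],[0.04,0,0,0,0,0],[0.06,0,0,0,0,0],[0.06,0,0,0,0,0]]])

```text
t: 6.02
tool_pos: [0.4467, -0.0543, 0.053]
eef_rot: [[-0.996, 0.094, 0.002], [0.094, 0.996, 0.001], [-0.002, 0.002, -1.0]]
wrist_force: [0.8, 6.9, 10.4]
finger_gap: 0.294
grasp_force: 60.3
```

Request:
arm_command(motion=[[[0.02,0,0,0,0,0],[0.03,0,0,0,0,0],[0.03,0,0,0,0,0]]])

```text
t: 6.4
tool_pos: [0.4444, -0.0541, 0.053]
eef_rot: [[-0.996, 0.094, 0.003], [0.094, 0.996, 0.002], [-0.003, 0.002, -1.0]]
wrist_force: [6.2, 6.6, 4.3]
finger_gap: 0.296
grasp_force: 59.5
```

Request:
arm_command(motion=[[[0.02,0,0,0,0,0],[0.02,0,0,0,0,0]]])

```text
t: 6.65
tool_pos: [0.4444, -0.0541, 0.0531]
eef_rot: [[-0.996, 0.094, 0.007], [0.094, 0.996, 0.002], [-0.007, 0.002, -1.0]]
wrist_force: [18.2, 8.0, -10.2]
finger_gap: 0.293
grasp_force: 60.9
```

Request:
arm_command(motion=[[[0.015,0,0,0,0,0],[0.015,0,0,0,0,0]]])

```text
t: 6.9
tool_pos: [0.4444, -0.0541, 0.0531]
eef_rot: [[-0.996, 0.094, 0.009], [0.094, 0.996, 0.002], [-0.009, 0.003, -1.0]]
wrist_force: [28.2, 9.4, -20.6]
finger_gap: 0.293
grasp_force: 61.0
```

The tray is against its stop, 96 mm from where I gripped it, as predicted. I take the strain off, release and rise.

Request:
arm_command(motion=[[[-0.02,0,0,0,0,0],[-0.036,0,0,0,0,0],[-0.036,0,0,0,0,0]]])

```text
t: 7.28
tool_pos: [0.4444, -0.0541, 0.053]
eef_rot: [[-0.996, 0.094, 0.003], [0.094, 0.996, 0.002], [-0.003, 0.002, -1.0]]
wrist_force: [5.0, 8.2, 7.1]
finger_gap: 0.288
grasp_force: 65.0
```

Request:
arm_command(motion=[[[0,0,0,0,0,0],[0,0,0,0,0,0],[0,0,0,0,0,0],[0,0,0,0,0,0],[0,0,0,0,0,0],[0,0,0,0,0,0]]], grip=1)

```text
t: 8.02
tool_pos: [0.443, -0.0546, 0.0523]
eef_rot: [[-0.995, 0.095, -0.0], [0.095, 0.995, -0.0], [0.0, -0.0, -1.0]]
wrist_force: [-1.0, 0.6, 0.2]
finger_gap: 1.003
grasp_force: 0.0
```

Request:
arm_command(motion=[[[0,0,-0.3,0,0,0],[0,0,-0.65,0,0,0],[0,0,-1,0,0,0]]])

```text
t: 8.4
tool_pos: [0.4429, -0.0546, 0.1534]
eef_rot: [[-0.995, 0.095, -0.0], [0.095, 0.995, 0.0], [0.0, -0.0, -1.0]]
wrist_force: [1.1, 1.1, 0.4]
finger_gap: 1.002
grasp_force: 0.0
```

Request:
arm_command(motion=[[[0,0,-0.5,0,0,0],[0,0,-1,0,0,0],[0,0,-1,0,0,0],[0,0,-1,0,0,0]]])

```text
t: 8.9
tool_pos: [0.4429, -0.0546, 0.2518]
eef_rot: [[-0.995, 0.095, -0.0], [0.095, 0.995, 0.0], [0.0, 0.0, -1.0]]
wrist_force: [-0.3, -0.4, 0.1]
finger_gap: 1.001
grasp_force: 0.0
```

```bash
python3 - <<'E'
from h import *
np.set_printoptions(precision=4,suppress=True)
s,p,d,E=wrist();print(s["tool_pos"],s["eef_rot"])
cv2.imwrite("pics/w2.png",p[:,:,::-1])
u=np.array([.9955,-.095]);v=np.array([.095,.9955])
def rep(n,d,E):
    P=cloud(n,d,E);Z=P[...,2];X,Y=P[...,0],P[...,1]
    m=(d>0)&(abs(Z-.073)<.006)&(abs(X-.444)<.03)&(abs(Y+.054)<.04)
    if m.sum()>5: print(n,"post",m.sum(),cv2.minAreaRect(P[m][:,:2].astype(np.float32)))
    a=(P[...,:2]-[.539,-.063])@u;b=(P[...,:2]-[.539,-.063])@v
    m=(d>0)&(Z>.155)&(Z<.19)&(abs(a)<.02)&(abs(b)<.04)
    if m.sum():print("bar",m.sum(),a[m].min(),a[m].max(),b[m].min(),b[m].max(),np.percentile(Z[m],[5,50,98]))
    m=(d>0)&(Z>.155)&(Z<.19)&(a>.03)&(a<.14)&(abs(b)<.08)
    if m.sum():print("flap",m.sum(),a[m].min(),a[m].max(),b[m].min(),b[m].max(),np.percentile(Z[m],[5,50,98]))
rep("wrist",d,E)
for n in("top","scene"):
    p,d=vision.capture(n);cv2.imwrite(f"pics/{n}2.png",p[:,:,::-1]);rep(n,d,None)
E
```

```text
[ 0.4429 -0.0546  0.2518] [[-0.9955  0.0948 -0.0003]
 [ 0.0948  0.9955  0.0001]
 [ 0.0003  0.     -1.    ]]
wrist post 562 ((0.4441284239292145, -0.05504463613033295), (0.025623034685850143, 0.017791420221328735), 84.9067611694336)
bar 1196 -0.008654968090051729 0.019925699761799007 -0.01587506316149379 0.014155108151120015 [0.1676 0.1731 0.1773]
flap 3506 0.030018332574823166 0.05956682781871294 -0.05718981310198313 0.05539793046341996 [0.157  0.1705 0.172 ]
top post 12 ((0.4526694118976593, -0.04705797880887985), (0.01436220295727253, 0.002415123162791133), 88.19339752197266)
bar 159 -0.007601036832483654 0.019827694518628657 -0.012920212862788518 0.016984681835260657 [0.17   0.1746 0.1791]
flap 2393 0.030068672793938482 0.13168902052833686 -0.0548002068284592 0.05762390275529507 [0.1697 0.1727 0.1765]
scene post 68 ((0.4443333148956299, -0.05626852810382843), (0.026994625106453896, 0.01747123897075653), 85.74200439453125)
bar 126 -0.007223143924095956 0.019405763969730483 -0.01806238210757959 0.013538045334645024 [0.1676 0.1742 0.1802]
flap 1672 0.030362592173291018 0.13381286299380912 -0.05895658623623781 0.055168112233269055 [0.1627 0.1735 0.1775]
```

View pics/w2.png

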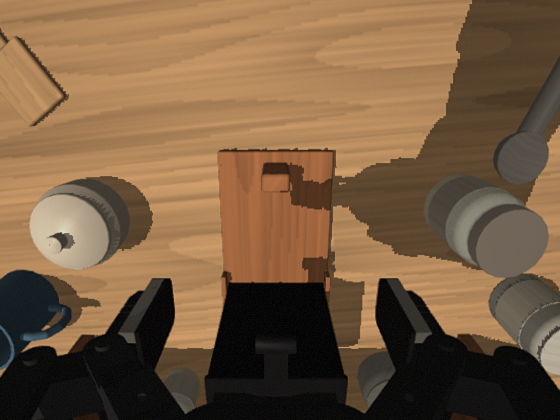

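View pics/scene2.png

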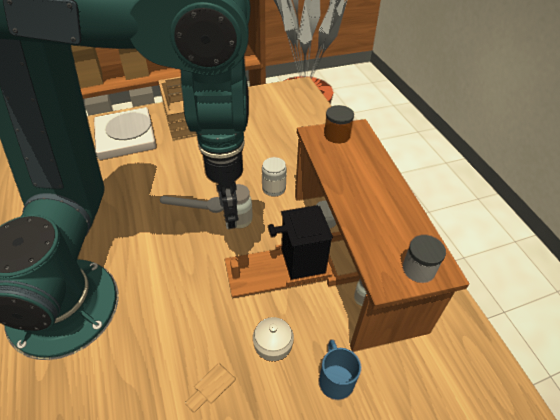

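The tray is fully out with the flap shut; the bar sits at (275,345) in the wrist view and measures (0.5387, -0.0638, 0.170). I go above it and down, then grip its ends.

Request:
arm_command(motion=[[[-0.5,0,0,0,0,0],[-0.96,0,0,0,0,0],[-0.96,0,0,0,0,0]]])

```text
t: 9.43
tool_pos: [0.5404, -0.0639, 0.2503]
eef_rot: [[-0.996, 0.095, -0.002], [0.095, 0.996, 0.001], [0.002, 0.0, -1.0]]
wrist_force: [0.1, 0.2, 0.8]
finger_gap: 1.001
grasp_force: 0.0
```

Request:
arm_command(motion=[[[0,0,0.35,0,0,0],[0,0,0.65,0,0,0],[0,0,0.85,0,0,0],[0,0,0.92,0,0,0],[0,0,0.92,0,0,0],[0,0,0.92,0,0,0]]])

```text
t: 10.18
tool_pos: [0.5389, -0.0638, 0.161]
eef_rot: [[-0.995, 0.095, 0.001], [0.095, 0.995, -0.0], [-0.001, -0.0, -1.0]]
wrist_force: [-0.4, -0.5, 0.9]
finger_gap: 1.002
grasp_force: 0.0
```

```bash
python3 - <<'E'
from h import *
np.set_printoptions(precision=4,suppress=True)
s,p,d,E=wrist();print(s["tool_pos"],s["qpos"])
cv2.imwrite("pics/w3.png",p[:,:,::-1])
E
```

```text
[ 0.5389 -0.0638  0.161 ] [-0.268   0.3277 -0.171   1.071  -0.     -0.1731]
```

View pics/w3.png

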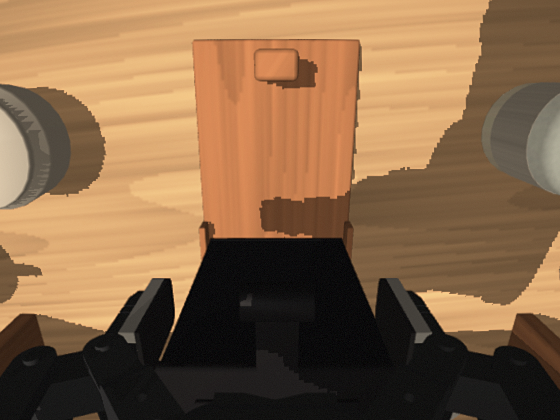

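The bar at (277,305) is centred between the pads (inner edges at about 172 and 378), so I close on it.

Request:
arm_command(motion=[[[0,0,0.01,0,0,0],[0,0,0.01,0,0,0],[0,0,0.01,0,0,0],[0,0,0.01,0,0,0],[0,0,0.01,0,0,0],[0,0,0.01,0,0,0],[0,0,0.01,0,0,0],[0,0,0.01,0,0,0]]], grip=-1)

```text
t: 11.22
tool_pos: [0.5386, -0.0632, 0.1594]
eef_rot: [[-0.996, 0.095, 0.0], [0.095, 0.996, 0.001], [-0.0, 0.001, -1.0]]
wrist_force: [0.1, 5.2, 1.7]
finger_gap: 0.332
grasp_force: 59.6
```

Both pads have the bar (gap about 29 mm). Now the arc up to 40°, then I measure.

Request:
arm_command(motion=[[[-0.003,0,-0.05,0,0,0],[-0.008,0,-0.11,0,0,0],[-0.026,0,-0.222,0,0,0],[-0.054,0,-0.33,0,0,0],[-0.091,0,-0.435,0,0,0],[-0.137,0,-0.537,0,0,0],[-0.192,0,-0.635,0,0,0],[-0.255,0,-0.727,0,0,0],[-0.325,0,-0.814,0,0,0],[-0.325,0,-0.814,0,0,0],[-0.325,0,-0.814,0,0,0]]])

```text
t: 12.6
tool_pos: [0.5708, -0.0662, 0.2401]
eef_rot: [[-0.996, 0.094, -0.001], [0.094, 0.996, 0.001], [0.001, 0.001, -1.0]]
wrist_force: [0.3, 5.1, -5.6]
finger_gap: 0.335
grasp_force: 59.9
```

```bash
cat > m.py <<'E'
from h import *
import sys
from workcell import sense
np.set_printoptions(precision=4,suppress=True)
s=sense();print(s["t"],s["tool_pos"],s["wrist_force"])
u=np.array([.9955,-.095]);v=np.array([.095,.9955])
for n in("top","scene"):
    p,d=vision.capture(n);cv2.imwrite(f"pics/{n}{sys.argv[1]}.png",p[:,:,::-1])
    P=cloud(n,d);Q=P[...,:2]-[.5387,-.0638];a=Q@u;b=Q@v;Z=P[...,2]
    m=(d>0)&(a>.05)&(a<.12)&(abs(b)<.05)&(Z>.172)&(Z<.26)&(p.max(2)<70)
    A,B=a[m],Z[m]
    if len(A)<20:print(n,len(A));continue
    k=np.polyfit(A,B,1)
    for _ in range(3):
        r=abs(np.polyval(k,A)-B)<.006;k=np.polyfit(A[r],B[r],1)
    print(n,m.sum(),r.sum(),"deg",-np.degrees(np.arctan(k[0])))
    m=(d>0)&(abs(Z-.073)<.006)&(abs(P[...,0]-.444)<.03)&(abs(P[...,1]+.054)<.04)
    if m.sum()>5: print(n,"post",m.sum(),cv2.minAreaRect(P[m][:,:2].astype(np.float32)))
E
python3 m.py 4
```

```text
12.6 [ 0.5708 -0.0662  0.2401] [ 0.337   5.0637 -5.6041]
top 290 288 deg 36.79439965678158
scene 621 616 deg 36.04269853457305
scene post 70 ((0.44485506415367126, -0.055498648434877396), (0.02606632187962532, 0.018056422472000122), 85.13265228271484)
```

View pics/scene4.png

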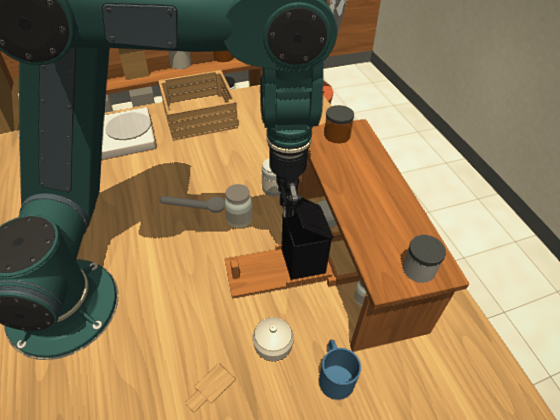

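The flap is lifting with the fingers on the bar at (288,200). Measured 36.5° against an expected 39.6°, so I check that fit against the known hinge and plate geometry.

```bash
python3 - <<'E'
from h import *
np.set_printoptions(precision=4,suppress=True)
u=np.array([.9955,-.095]);v=np.array([.095,.9955])
for n in("top","scene"):
    p,d=vision.capture(n)
    P=cloud(n,d);Q=P[...,:2]-[.5387,-.0638];a=Q@u;b=Q@v;Z=P[...,2]
    m=(d>0)&(a>.03)&(a<.15)&(abs(b)<.06)&(Z>.15)&(p.max(2)<90)
    print(n)
    for lo in np.arange(.03,.15,.006):
        q=m&(a>=lo)&(a<lo+.006)
        for s,qq in(("L",q&(b>.02)),("M",q&(abs(b)<.02)),("R",q&(b<-.02))):
            if qq.sum()>2:print("%.3f %s %d %s"%(lo+.003,s,qq.sum(),np.percentile(Z[qq],[5,50,95])),end=" | ")
        print()
E
```

```text
top
0.033 L 113 [0.3323 0.7047 0.7154] | 0.033 R 54 [0.7071 0.7119 0.7148] | 
0.039 L 116 [0.3224 0.7055 0.715 ] | 0.039 R 60 [0.7054 0.7095 0.7134] | 
0.045 L 100 [0.6789 0.7057 0.7148] | 0.045 R 60 [0.7052 0.7083 0.7125] | 
0.051 L 109 [0.6867 0.7045 0.7137] | 0.051 R 64 [0.7018 0.7061 0.7101] | 
0.057 L 143 [0.2272 0.7003 0.712 ] | 0.057 M 18 [0.7014 0.702  0.7027] | 0.057 R 207 [0.699  0.7043 0.7074] | 
0.063 L 156 [0.2223 0.6976 0.7108] | 0.063 M 191 [0.6977 0.7003 0.7021] | 0.063 R 219 [0.6945 0.6993 0.7036] | 
0.069 L 199 [0.2174 0.6979 0.7076] | 0.069 M 203 [0.6929 0.6965 0.6997] | 0.069 R 163 [0.6881 0.6935 0.6984] | 
0.075 L 243 [0.2138 0.7001 0.7047] | 0.075 M 126 [0.6873 0.6909 0.6948] | 0.075 R 81 [0.678  0.6859 0.6917] | 
0.081 L 178 [0.2082 0.6949 0.7001] | 0.081 M 15 [0.6858 0.6876 0.6891] | 0.081 R 24 [0.6654 0.6727 0.6803] | 
0.087 L 95 [0.2033 0.6862 0.6944] | 
0.093 L 40 [0.1947 0.2017 0.6676] | 
0.099 L 42 [0.1579 0.1963 0.2008] | 
0.105 L 38 [0.188  0.1917 0.1954] | 
0.111 L 42 [0.1827 0.1878 0.1917] | 
0.117 L 34 [0.1789 0.1824 0.1864] | 
0.123 L 42 [0.1735 0.1
[... 1178 characters left out ...]
11 0.2041] | 0.099 R 45 [0.1529 0.1976 0.2025] | 
0.105 L 16 [0.1904 0.1946 0.1983] | 0.105 M 26 [0.1944 0.1964 0.1991] | 0.105 R 45 [0.1534 0.192  0.198 ] | 
0.111 L 17 [0.1859 0.1905 0.1942] | 0.111 M 23 [0.1896 0.192  0.1938] | 0.111 R 42 [0.1532 0.1879 0.1939] | 
0.117 L 17 [0.1823 0.1859 0.1889] | 0.117 M 20 [0.1852 0.1876 0.1893] | 0.117 R 47 [0.1531 0.1832 0.1886] | 
0.123 L 15 [0.1765 0.1784 0.1821] | 0.123 M 18 [0.1762 0.1785 0.1843] | 0.123 R 37 [0.1522 0.1764 0.1811] | 
0.129 L 50 [0.1722 0.2325 0.243 ] | 0.129 M 54 [0.1726 0.2309 0.2426] | 0.129 R 67 [0.1659 0.2302 0.2431] | 
0.135 L 11 [0.1697 0.1714 0.1733] | 0.135 M 9 [0.1703 0.1717 0.1733] | 0.135 R 9 [0.1698 0.1722 0.174 ] |
```

```bash
cat > ang.py <<'E'
from h import *
u=np.array([.9955,-.095]);v=np.array([.095,.9955])
def plane(A,tol,it=12):
    w=np.ones(len(A),bool)
    for _ in range(it):
        c=A[w].mean(0);n=np.linalg.svd(A[w]-c,full_matrices=False)[2][2];n*=np.sign(n[2])
        w=abs((A-c)@n)<tol
    return c,n,w.sum()
for n in("top","scene"):
    p,d=vision.capture(n)
    P=cloud(n,d);Q=P[...,:2]-[.5387,-.0638];C=np.dstack([Q@u,Q@v,P[...,2]]);a,b,Z=C[...,0],C[...,1],C[...,2]
    m=(d>0)&(a>.14)&(a<.33)&(abs(Z-.245)<.01)&(abs(b)<.2)
    c,N,k=plane(C[m],.004);bd=np.degrees(np.arctan2(N[0],N[2]))
    g=.166+(.128-a)*np.tan(np.radians(42))+.006
    m=(d>0)&(a>.055)&(a<.122)&(abs(b)<.052)&(abs(Z-g)<.012)&(p.max(2)<90)
    c,N,k=plane(C[m],.003)
    # distance of hinge (a=.128,z=.166) below plane
    print(n,"board tilt %.2f z; flap deg %.2f"%(bd,np.degrees(np.arctan2(N[0],N[2]))),"side %.2f"%np.degrees(np.arcsin(N[1])),k,m.sum(),"hinge dist %.4f"%((c-[.128,c[1],.166])@N), c)
E
python3 ang.py
```

```text
top board tilt 0.03 z; flap deg 37.58 side 8.77 311 318 hinge dist 0.0065 [0.08900672 0.04023588 0.20432013]
scene board tilt -0.07 z; flap deg 36.50 side -1.32 605 640 hinge dist 0.0105 [ 0.08939494 -0.0115405   0.20764839]
```

```bash
python3 - <<'E'
from h import *
s,p,d,E=wrist();np.savez("w5.npz",p=p,d=d,E=E)
q,_=vision.capture("scene")
g=lambda im:np.clip(255*(im/255.)**.45,0,255).astype(np.uint8)
a=cv2.resize(g(p[200:420,100:460]),None,fx=2,fy=2)[:, :, ::-1]
b=cv2.resize(g(q[160:300,250:370]),None,fx=4,fy=4,interpolation=cv2.INTER_CUBIC)[:,:,::-1]
cv2.imwrite("pics/w5.png",a);cv2.imwrite("pics/s5.png",b)
E
```

```text
(no output)
```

View pics/w5.png

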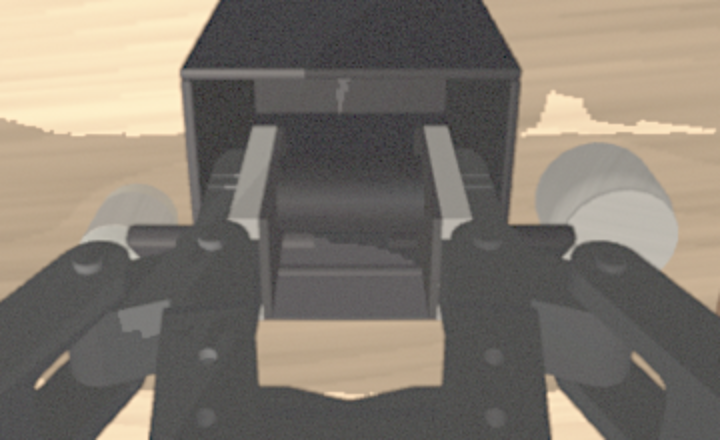

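View pics/s5.png

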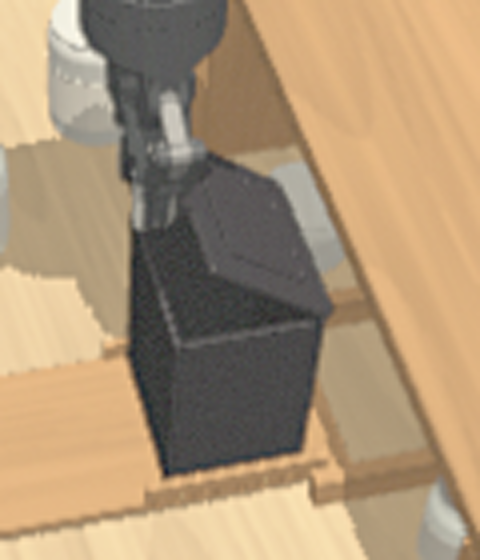

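The wrist crop shows the bar centred near crop row 190 (pixel row about 295), nearer the pad tips than the 305 expected for a mid-pad grip. That suggests it slipped a few mm while turning. In the scene crop the plate's near edge runs from (215,270) to (328,310). I work the angle out from both.

```bash
python3 - <<'E'
from h import *
np.set_printoptions(precision=4,suppress=True)
u=np.array([.9955,-.095,0]);v=np.array([.095,.9955,0]);O=np.array([.5387,-.0638,0])
o,r=ray("scene",[(250+215/4,160+271/4),(250+328/4,160+310/4),(250+180/4,160+345/4)])
for b in(-.056,-.055):
    Q=[o+x*((b-(o-O)@v)/(x@v)) for x in r]
    print([( (q-O)@u,q[2]) for q in Q])
    e=Q[0]-Q[1];print(np.degrees(np.arctan2(e[2],-e@u)),np.linalg.norm(e))
f=np.load("w5.npz");P=cloud("wrist",f["d"],f["E"])
for row in range(250,322,4):
    q=P[row,262:290].mean(0);print(row,f["d"][row,262:290].mean(),(q-O)@u,q[2])
E
```

```text
[(np.float64(0.05950971294878738), np.float64(0.22807858221728805)), (np.float64(0.12952324525205008), np.float64(0.17657937933447354)), (np.float64(0.04251719496203369), np.float64(0.16866403873146463))]
36.33673869647894 0.08691283450933099
[(np.float64(0.05986089427376864), np.float64(0.22686966699651967)), (np.float64(0.12999483565477718), np.float64(0.17528189592810195)), (np.float64(0.042839152601934924), np.float64(0.16735294254438204))]
36.33673869647899 0.08706230695991696
250 0.38668594 0.11743849144431048 0.02331090714817675
254 0.37443516 0.11603203570693477 0.03577971290993133
258 0.3844326 0.12456927422552373 0.028138503108806022
262 0.37583014 0.12459582832099797 0.03724184519715621
266 0.36759573 0.12461947340337227 0.045955139928122724
270 0.3576153 0.12361566101605484 0.05616181848331973
274 0.3501916 0.12368356934862003 0.06403326254326223
278 0.14493462 0.022430154064658165 0.246300920918477
282 0.14196484 0.022416573951186916 0.24943582822747148
286 0.13559365 0.02052971451863874 0.25552408917437325
290 0.13962659 0.024160446144182748 0.2525057905238878
294 0.13910994 0.025358531078010095 0.25346283207527426
298 0.1387458 0.02663315590051059 0.25428490547637134
302 0.1386909 0.028079389127670343 0.25483892270356284
306 0.13928339 0.029905273979034197 0.2548387120069569
310 0.13940327 0.031463567897852984 0.25524636884351587
314 0.14142579 0.0341813463258272 0.2540402620814472
318 0.16631423 0.051071993740016225 0.23352140164759838
```

The views agree on about 37.5°, so the bar slipped about 3 mm in the pads. I add 7.5° of arc and re-measure.

Request:
arm_command(motion=[[[-0.028,0,-0.034,0,0,0],[-0.056,0,-0.066,0,0,0],[-0.085,0,-0.097,0,0,0],[-0.114,0,-0.126,0,0,0],[-0.114,0,-0.126,0,0,0],[-0.114,0,-0.126,0,0,0],[-0.114,0,-0.126,0,0,0]]])

```text
t: 13.88
tool_pos: [0.5822, -0.0673, 0.2524]
eef_rot: [[-0.996, 0.094, -0.001], [0.094, 0.996, 0.001], [0.002, 0.001, -1.0]]
wrist_force: [2.9, 5.1, -9.3]
finger_gap: 0.334
grasp_force: 59.9
```

```bash
sed -i 's/radians(42)/radians(47)/' ang.py; python3 ang.py; python3 - <<'E'
from h import *
np.set_printoptions(precision=4,suppress=True)
u=np.array([.9955,-.095,0]);O=np.array([.5387,-.0638,0])
s,p,d,E=wrist();P=cloud("wrist",d,E)
for row in range(274,322,3):
    q=np.median(P[row,262:290],0);print(row,"%.4f %.4f"%((q-O)@u,q[2]))
q,_=vision.capture("scene")
g=np.clip(255*(q/255.)**.45,0,255).astype(np.uint8)
cv2.imwrite("pics/s6.png",cv2.resize(g[160:300,250:370],None,fx=4,fy=4,interpolation=cv2.INTER_CUBIC)[:,:,::-1])
E
```

```text
top board tilt 0.04 z; flap deg 44.61 side 8.38 247 248 hinge dist 0.0069 [0.09543578 0.03903095 0.20791798]
scene board tilt -0.07 z; flap deg 43.58 side -1.55 480 519 hinge dist 0.0106 [ 0.09337903 -0.01318531  0.21357215]
274 0.1237 0.0965
277 0.0336 0.2585
280 0.0334 0.2611
283 0.0342 0.2623
286 0.0349 0.2633
289 0.0355 0.2645
292 0.0363 0.2653
295 0.0372 0.2660
298 0.0384 0.2661
301 0.0395 0.2669
304 0.0408 0.2667
307 0.0423 0.2668
310 0.0437 0.2665
313 0.0459 0.2655
316 0.0733 0.2294
319 0.0790 0.2244
```

View pics/s6.png

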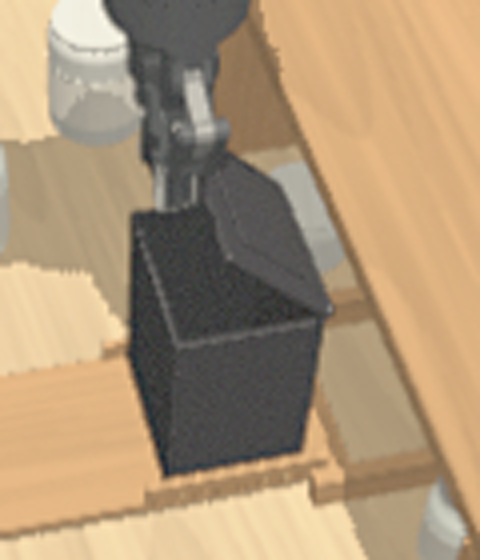

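The crop shows the flap open past the dispenser rim with the bar still pinched. The bar centre puts it at 44.6–45.7°, the plate fits at 43.6–44.6°. I hold for a second, check for creep and tray position, then hand in.

Request:
arm_command(motion=[[[0,0,0,0,0,0],[0,0,0,0,0,0],[0,0,0,0,0,0],[0,0,0,0,0,0],[0,0,0,0,0,0],[0,0,0,0,0,0],[0,0,0,0,0,0],[0,0,0,0,0,0]]])

```text
t: 15.08
tool_pos: [0.5822, -0.0673, 0.2524]
eef_rot: [[-0.996, 0.095, -0.001], [0.095, 0.996, 0.001], [0.002, 0.001, -1.0]]
wrist_force: [3.1, 5.2, -9.6]
finger_gap: 0.332
grasp_force: 59.9
```

```bash
python3 ang.py; python3 m.py 7
```

```text
top board tilt 0.01 z; flap deg 44.88 side 8.10 243 248 hinge dist 0.0066 [0.09572941 0.03909497 0.20750004]
scene board tilt -0.08 z; flap deg 43.62 side -1.59 479 514 hinge dist 0.0106 [ 0.09328188 -0.01336034  0.21373888]
15.175 [ 0.5822 -0.0673  0.2524] [ 3.5279  5.9824 -9.783 ]
top 219 219 deg 44.110462528179376
scene 490 483 deg 43.257631643721496
scene post 71 ((0.44446077942848206, -0.056084077805280685), (0.02633862942457199, 0.017641426995396614), 85.02425384521484)
```

The flap is steady at about 44.5° and the tray is still at its stop, so I hand in.

```bash
python3 -c "
from workcell import arm
print(arm.close_job())"
```

```text
the job is handed in; nothing more can be done
None
```

The tray is pulled out to its stop, and the dispenser flap is held still by its bar at about 44.5° (views ranged 43.3–45.7°); the job was handed in at about 15 s, with no bystander touched as far as I could see.

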